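# Zero the dial gauge on the green end of the setting master

### The job

Draw the double-ended setting master out of its clear holder and slide its green end under the plunger of the dial gauge, so that it lies flat on the base plate with the green end centred under the plunger, and let go of it. Then turn the black bezel of the dial until its red zero mark stands exactly at the tip of the blue pointer. Leave the master lying there, and do not knock over or push away the vial or the beaker.

Things in the scene. Friction and masses are not known exactly. Their poses are not given: they have to be found in the camera images.
- master: The setting master, a loose gauge bar (0.11 to 0.22 kg), 140 mm long, flat underneath. Origin: centre of its underside; x to the green end, z up. Red end (x -70 to -40 mm) 22 wide, 16 high; steel shank 14 by 14; green end (x 40 to 70) 22 wide, 20 high, its nose rounded at 10 mm radius to ride under the plunger. It starts level in the holder, red end inside, about 50 mm of the green side out.
- green_end (a point): Centre of the master's green end, half-way up: 55 mm from the middle of the bar and 10 mm above its underside. Axes as the master's. This point belongs under the plunger.
- red_end (a point): Centre of the master's red end, half-way up: 55 mm from the middle of the bar on the other side, 8 mm above its underside. Axes as the master's. Held by this end from above, the green end can go under the dial without the gripper striking it.
- holder_mouth (a point): Middle of the holder's mouth, on its inner floor, 6 mm above the bench. The holder is a clear tunnel fixed to the bench, closed at the back and roofed: 96 long, 40 wide, 37 mm high; inside 28 wide, 26 high, 90 deep. x points straight out of the mouth (the holder lies on the -x side); along it the master must be drawn about 90 mm to be free.
- anvil (a point): Spot on top of the gauge's dark steel base plate (fixed) under the plunger, 25 mm above the bench. The plate spans 75 mm either way in x, -72 to +93 mm in y. x points from the robot's side to the far side: the way in under the plunger. A column of 13 mm radius stands at y = +72 mm, up to 57 mm above the plate; an arm 24 mm wide, 37 to 49 mm above the plate, joins it to the gauge.
- plunger (a joint): Lift of the gauge's plunger, m, 0 at rest. Its round tip (7 mm radius) hangs 17 mm above the plate; the green end lifts it by 3 mm. A light spring presses it down with 1 to 2 N.
- bezel_grip (a point): On the dial's upright axis, at half the bezel's height, 87 mm above anvil (112 mm above the bench). The bezel is a black knurled disc, 58 mm across and 16 mm high, gripped across its diameter from above at any angle. Below it the body is 42 mm across; the arm's top is 30 mm below the bezel's underside. The axes are the stand's and do not turn.
- bezel (a joint): Angle of the bezel, rad, growing anticlockwise from above; at 0 the red mark points along the x of anvil. It turns without stops, friction 0.04 N m, and stays where left. The dial reads zero when this equals pointer, whole turns aside. It starts 1.3 to 3.14 rad from there, so the shorter way may be either way and often takes two grasps.
- pointer (a joint): Angle of the blue pointer, rad, anticlockwise from above; at 0 it points along the x of anvil. It is 0 with the plunger at rest and turns clockwise by 0.3 rad for each mm of lift: about -0.9 on the green end. The bezel does not move it.
- zero_mark (a point): The red zero mark on the white scale of the bezel, 24 mm from the dial's axis, on the top of the bezel (121 mm above the bench).
- pointer_tip (a point): The point that the blue pointer's tip shows on the scale, 24 mm from the dial's axis, on the top of the dial (121 mm above the bench).
- vial_mid (a point): Middle of a small capped vial, a bystander standing free, 24 mm in diameter and 55 mm high.
- beaker_mid (a point): Middle of a glass beaker, a bystander standing free, 70 mm in diameter and 85 mm high.

How it is judged:
On the way:
1. the master lies flat on the plate, its green end centred under the plunger, and is let go (horizontal distance between green_end and anvil below 0.008 m and z of green_end in the frame of anvil below 0.0125 m and angle between green_end's own z axis and vertical below 0.06 rad and value of joint plunger above 0.002 m and contact force between the fingers and master below 0.05 N), for 0.2 s.
At the end, for the whole second after the job is handed in: The master rests flat on the plate (within 0.06 rad), its green end within 8 mm of the plunger's axis in plan, the plunger lifted more than 2 mm, nothing holding it; and the red zero mark is within 3 mm of the pointer's tip (about 7 degrees) (all of step 1 and distance between zero_mark and pointer_tip below 0.003 m and linear speed of master below 0.01 m/s); the robot touches nothing.
It fails at once if the vial is knocked over or pushed more than 50 mm (angle between vial_mid's own z axis and vertical above 0.6 rad or distance of vial_mid from where it was at the start of the episode above 0.05 m).
It fails at once if the beaker is knocked over or pushed more than 50 mm (angle between beaker_mid's own z axis and vertical above 0.6 rad or distance of beaker_mid from where it was at the start of the episode above 0.05 m).
It also fails if it takes over 70 s, if anything falls off the work surface, if the arm or the gripper's body presses on something with over 40 N, if the wrist force passes 120 N, or if a joint passes its speed limit or range.

### The arm

A 6-joint arm with a two-finger parallel gripper is mounted at the origin on the work surface. World frame = base frame: x ahead of the robot, y to its left, z up, the work surface at z = 0. Lengths are in m, angles in rad, forces in N, time in s.
With the tool pointing down it reaches from about 0.325 to 0.85 m from the base axis. Payload 15.5 kg.
Tool frame: the origin (TCP) lies midway between the tips of the shut fingers; the grasp point (between the pads) lies r.grip_point_offset behind it (r.grip_point_offset is the distance from the TCP to the grasp point, in m); z points along the fingers, y is the line along which they close (so a half turn about z gives the same grasp; the last joint's range is limited). The gripper opens to 91 mm and grips with 3 to 60 N. Pads are 32 mm wide; open, the fingers measure 118 mm over their backs; the gripper's body (76 mm by 178 mm) begins 60 mm behind the grasp point.
Start: joints at [-1.429, 0.494, 1.345, -0, 1.302, -0.096], TCP at [0.147, -0.608, 0.214] pointing down, gripper open.
Joint ranges: [-2.91, 2.91], [-0.82, 2.16], [0.22, 2.67], [-1.22, 4.37], [0.12, 2.79], [-3.08, 3.08]. Speed limits (rad/s): [1.89, 1.89, 2.57, 3.01, 3.01, 3.01].

### API

Orientations are given as [roll, pitch, yaw] about the fixed x, y, z axes, in that order (R = Rz(yaw) Ry(pitch) Rx(roll)).
In Python, from bench import r, eyes gives the robot as it stands.
- The arm moves only by the shell command python3 -m creep 'ROWS' [OPENING] [FORCE]. ROWS is JSON, a list of rows, each a list of 4 numbers: the shift along the tool's x, y, z in mm, then the turn about the tool's z in rad. In form: [[dx, dy, dz, twist], ...]. A call has exactly 10 rows; each row is the pose to reach, as a shift and turn from the pose commanded when the call began, along the tool's axes at that moment; what a row does not reach only later rows make up. A row lasts 1/8 s, in which the tool goes at most 62.5 mm and 10.7 degrees, less where a joint would pass 70% of its speed; a pose out of reach is approached as far as the arm can. A call with a gripper value outside its range is refused whole. OPENING is the closure, from 0 (fully open) to 1 (shut), set as the call begins (- or left out, the last holds). The fingers move at their own pace and stop on an object; FORCE is the grip in N (left out, the last holds). Time passes only in rows, so rows that repeat a pose let the fingers close, or fill a call up. It gives the time, the measured TCP pose, the force, the opening and the grip force at its end, in the units of the state.
- r.read_state(): the state, without advancing time (a new reading comes with each control period).
- eyes.capture(name): name is "scene" or "top"; returns a dict with "image" (480x640x3 uint8, red, green, blue), "vertical_fov" (degrees; the focal length in pixels is half the picture's height over the tangent of half this angle, whatever the lens; pixels are square), "cx", "cy" (the principal point, pixels), "k1" (the pictures are not rectified: a ray, as slopes to the right and down, at radius r is drawn at 1 + k1 r^2 times it, then the intrinsics apply), "pose" (4x4, takes a point from camera to world coordinates). Camera axes: x right, y down, z forward; pixel columns grow to the right and rows downward; lengths in m; the calibration is good to about 2 mm. A picture is of the moment at which its call begins. There is no depth.
- r.finish_job(): hands the job in; it is judged then, once.
Trained networks look in the newest picture that a camera, given by its name, has taken for a name from the list of things; names that differ only in an ending like _2 or _b are one class to them, and where a whole thing is asked for, a point or a joint stands for the part that bears it (a point fixed in the world has none). Each returns a list of dicts, best first, with "conf" (0 to 1); they miss things now and then, are a little off and sometimes report something else, mostly with a low value. They report only what shows in the picture. A call takes as long as a camera call.
- eyes.spot_in(camera, name): "at" ([x, y, z] in m, in world coordinates, good to about 4 mm: the middle of the surface that is visible of it).
- eyes.masks_of(camera, name): "pixels" (480x640 bool, what is visible of it).
- eyes.place_of(camera, name): "at" ([x, y, z] in m, in world coordinates, good to about 4 mm: a listed point, or the origin of a listed thing).
The state is a dict: "t": time; "joint_pos": joint angles; "qvel": joint speeds; "tau": joint torques, N m; "eef_pos": TCP position; "eef_rot": TCP orientation; "ft_force": force on the tool from outside, world axes, zero at the start; "moment": the same for the moment, N m; "finger_gap": finger opening in m; "gripper_force": force on a finger pad.
Only numpy, scipy, OpenCV 4.12 (cv2) and the standard library are available. Lean on these libraries where they do the work, as an engineer would, in place of code of your own. Each camera call takes 0.05 s, during which the arm holds its last target. There are 200 camera calls.

## Working session

There is one attempt and no reset: what is moved stays moved. The work goes in short steps, Python scripts to look and compute and a shell command to move; the robot and the scene stay as the last step left them, time stands still between calls to the robot, and variables do not carry over. Pictures are saved under pics/ and viewed, at most 10 in all, crops included, and the job is handed in when it is done.

```bash
ls; mkdir -p pics
cat > h.py <<'E'
import numpy as np,cv2
from bench import r,eyes
def cap(n,f=None):
    c=eyes.capture(n)
    if f: cv2.imwrite('pics/'+f,c['image'][:,:,::-1])
    return c
def K(c):
    f=240/np.tan(np.radians(c['vertical_fov'])/2)
    return np.array([[f,0,c['cx']],[0,f,c['cy']],[0,0,1.]]),np.array([c['k1'],0,0,0.])
def ray(c,uv):
    k,d=K(c);p=cv2.undistortPoints(np.array([[uv]],float),k,d)[0,0]
    P=np.array(c['pose']);return P[:3,3],P[:3,:3]@np.array([p[0],p[1],1])
def atz(c,uv,z):
    o,d=ray(c,uv);return o+d*(z-o[2])/d[2]
def proj(c,X):
    k,d=K(c);P=np.linalg.inv(np.array(c['pose']))
    return cv2.projectPoints(np.atleast_2d(np.array(X,float)),cv2.Rodrigues(P[:3,:3])[0],P[:3,3],k,d)[0][:,0]
E
python3 - <<'E'
from h import *
np.set_printoptions(precision=4,suppress=True)
s=r.read_state();print(s['eef_pos'],s['eef_rot'],r.grip_point_offset,s['t'],s['finger_gap'])
for n in('scene','top'):
    c=cap(n,n+'0.png');print(n,c['vertical_fov'],c['k1'],np.array(c['pose'])[:3,3])
    for k in('master','green_end','red_end','holder_mouth','anvil','bezel_grip','zero_mark','pointer_tip','vial_mid','beaker_mid'):
        print(k,[(np.round(d['at'],4),round(d['conf'],2)) for d in eyes.place_of(n,k)[:2]])
E
```

```text
pics
[ 0.1465 -0.6072  0.2133] [-3.1404 -0.0001  0.2367] 0.0188 0.0 0.09117836280639233
scene 52.06372417481552 -0.025860308691514913 [0.9765 0.4884 0.7669]
master [(array([0.4848, 0.1901, 0.0078]), 0.86)]
green_end [(array([0.5396, 0.1946, 0.0137]), 0.58)]
red_end [(array([0.4875, 0.1882, 0.002 ]), 0.73)]
holder_mouth [(array([0.506 , 0.1888, 0.0059]), 0.78)]
anvil [(array([ 0.6166, -0.1988,  0.0262]), 0.77), (array([0.5601, 0.0119, 0.0327]), 0.28)]
bezel_grip []
zero_mark [(array([ 0.5958, -0.1998,  0.1252]), 0.73)]
pointer_tip []
vial_mid [(array([0.5598, 0.0132, 0.0296]), 0.48)]
beaker_mid [(array([ 0.7643, -0.0004,  0.0421]), 0.58)]
top 49.07229845797749 -0.023287219438994585 [ 0.5766 -0.0041  0.9262]
master [(array([0.5021, 0.1873, 0.0033]), 0.61), (array([0.4892, 0.1855, 0.0084]), 0.55)]
green_end [(array([0.544 , 0.1899, 0.0187]), 0.74)]
red_end []
holder_mouth [(array([0.5042, 0.1841, 0.0053]), 0.71)]
anvil [(array([ 0.6174, -0.2011,  0.0253]), 0.72)]
bezel_grip []
zero_mark [(array([ 0.6227, -0.1966,  0.1122]), 0.67), (array([ 0.5916, -0.199 ,  0.1231]), 0.58)]
pointer_tip []
vial_mid []
beaker_mid [(array([0.7615, 0.0022, 0.0426]), 0.88)]
```

View pics/top0.png

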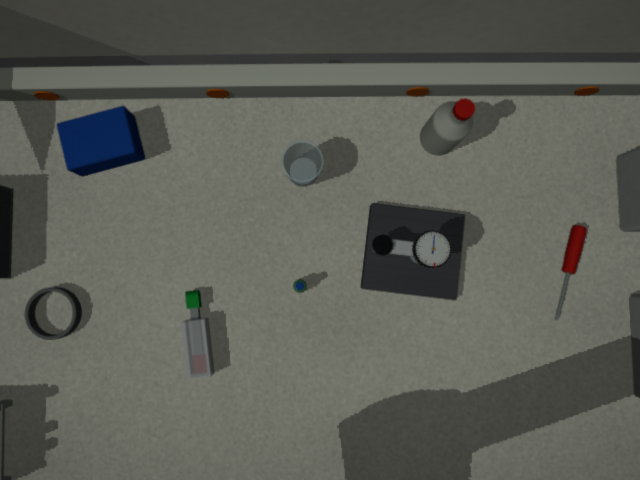

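View pics/scene0.png

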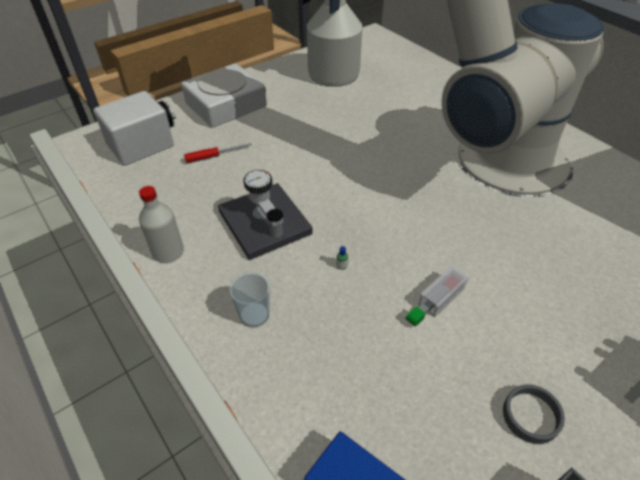

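Top view: up is +x and left is +y. The green end is at about (193,299), the holder at (198,348), the plate at (414,250), the dial at (433,249) with its red mark near the bottom, the vial at (300,286) and the beaker at (303,163). Next I'll measure yaw angles on enlarged crops.

Run:
```python
from h import *
np.set_printoptions(precision=4,suppress=True)
c=cap('top');im=c['image']
a=cv2.resize(im[285:385,170:230],None,fx=6,fy=6,interpolation=cv2.INTER_CUBIC)
b=cv2.resize(im[195:305,355:475],None,fx=3.3,fy=3.3,interpolation=cv2.INTER_CUBIC)
o=np.zeros((600,760,3),np.uint8);o[:600,:360]=a;o[:b.shape[0],362:362+b.shape[1]]=b
cv2.imwrite('pics/crop1.png',o[:,:,::-1])
# plate
g=im.max(2);m=np.zeros(g.shape,np.uint8);m[190:310,345:480]=(g[190:310,345:480]<75)
m=cv2.morphologyEx(m,cv2.MORPH_OPEN,np.ones((3,3)));cs=max(cv2.findContours(m,0,2)[0],key=cv2.contourArea)
h=cv2.convexHull(cs);ap=cv2.approxPolyDP(h,6,True)[:,0];print('plate',ap.tolist())
for p in ap: print(atz(c,p+0.0,.025))
hsv=cv2.cvtColor(im,cv2.COLOR_RGB2HSV)
gm=(abs(hsv[...,0].astype(int)-60)<15)&(hsv[...,1]>150)&(hsv[...,2]>60);gm[:,:170]=0;gm[:,230:]=0
ys,xs=np.nonzero(gm);print('green',xs.mean(),ys.mean(),len(xs),atz(c,(xs.mean(),ys.mean()),.024),xs.min(),xs.max(),ys.min(),ys.max())
for n in('holder_mouth','bezel','master','vial_mid','pointer','zero_mark'):
    for d in eyes.masks_of('top',n)[:2]:
        M=d['pixels'];ys,xs=np.nonzero(M);print(n,round(d['conf'],2),len(xs),xs.mean(),ys.mean(),cv2.minAreaRect(np.c_[xs,ys].astype(np.float32)))
```

```text
plate [[372, 203], [459, 211], [479, 221], [455, 299], [361, 287]]
[ 0.7036 -0.1162  0.025 ]
[ 0.6881 -0.2669  0.025 ]
[ 0.6703 -0.3011  0.025 ]
[ 0.5366 -0.2552  0.025 ]
[ 0.5592 -0.0945  0.025 ]
green 192.0222222222222 299.9555555555556 180 [0.5405 0.1942 0.024 ] 186 198 292 307
holder_mouth 0.83 1678 196.96603098927295 348.5011918951132 ((197.01747131347656, 348.1310119628906), (59.473670959472656, 29.736835479736328), 82.40535736083984)
bezel 0.62 1205 431.8240663900415 249.19585062240665 ((431.50006103515625, 249.00003051757812), (38.890872955322266, 37.47665786743164), 45.0)
master 0.88 378 193.29365079365078 303.92857142857144 ((193.3597412109375, 305.23779296875), (29.485219955444336, 15.018688201904297), 83.6598129272461)
vial_mid 0.73 1073 431.2451071761417 249.0596458527493 ((431.5, 249.0), (36.0, 37.0), 90.0)
vial_mid 0.63 171 299.3157894736842 285.56140350877195 ((299.0, 285.5), (13.0, 14.0), 90.0)
zero_mark 0.71 1139 431.4091308165057 249.01053555750659 ((431.5, 249.0), (36.0, 39.0), 90.0)
```

View pics/crop1.png

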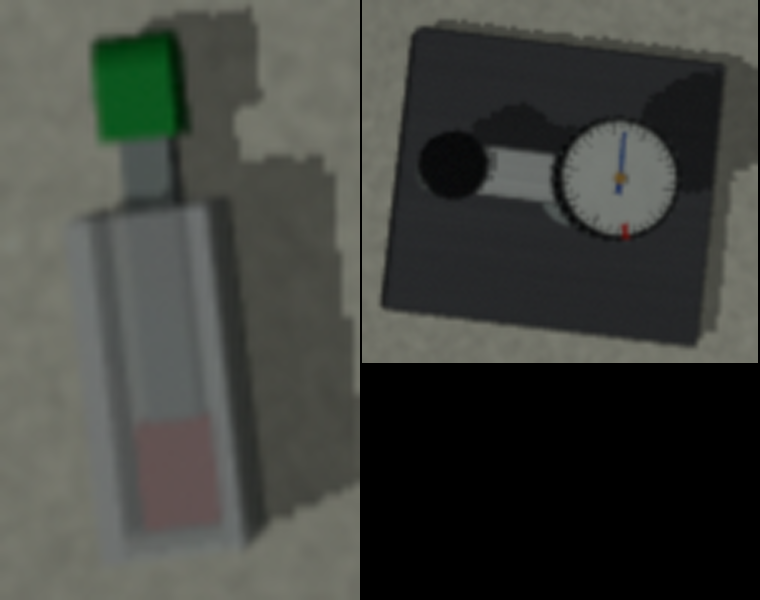

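The holder's mouth is at the top of the crop, tilted a few degrees. The dial's pointer points up (+x) and the red mark points down.

Run:
```python
from h import *
np.set_printoptions(precision=4,suppress=True)
c=cap('top')
A=lambda x,y,z:atz(c,(x/6+170-.4,y/6+285-.4),z)
B=lambda x,y,z:atz(c,((x-362)/3.3+355-.35,y/3.3+195-.35),z)
def yaw(p,q): d=q-p;return round(float(np.arctan2(d[1],d[0])),3)
print('roof L',yaw(A(105,555,.037),A(78,218,.037)),'R',yaw(A(243,545,.037),A(205,203,.037)),'mouth mid',(A(78,218,.037)+A(205,203,.037))/2)
print('mouth dir',yaw(A(205,203,.037),A(78,218,.037))-1.571)
print('redL',yaw(A(143,528,.022),A(135,420,.022)),'redR',yaw(A(220,525,.022),A(210,415,.022)),'redmid',(A(143,528,.022)+A(135,420,.022)+A(220,525,.022)+A(210,415,.022))/4)
print('greenL',yaw(A(100,142,.026),A(93,42,.026)),[A(x,y,.026) for x,y in((93,42),(172,35),(180,130),(100,142))])
P=[B(*p,.025) for p in((412,28),(724,66),(697,346),(383,307))]
print('plate',P,[yaw(P[i],P[(i+1)%4]) for i in range(4)],[np.linalg.norm(P[i]-P[(i+1)%4]) for i in range(4)])
m=sum(P)/4;y=yaw(P[3],P[0])*.5+yaw(P[2],P[1])*.5;print('anvil',m-10.5e-3*np.array([-np.sin(y),np.cos(y),0]),y)
z=B(620,178,.121);print('dial',z,B(620,178,.121))
for n,p in(('red',(626,231)),('ptr',(625,132))):print(n,yaw(z,B(*p,.121))-y)
s=r.read_state();print(s['eef_rot'],s['t'])
```

```text
roof L 0.084 R 0.112 mouth mid [0.5081 0.1893 0.037 ]
mouth dir 0.1060000000000001
redL 0.077 redR 0.092 redmid [0.4334 0.1824 0.022 ]
greenL 0.074 [array([0.5549, 0.2056, 0.026 ]), array([0.5566, 0.1832, 0.026 ]), array([0.5298, 0.1809, 0.026 ]), array([0.5266, 0.2035, 0.026 ])]
plate [array([ 0.7034, -0.1124,  0.025 ]), array([ 0.6816, -0.276 ,  0.025 ]), array([ 0.5358, -0.2572,  0.025 ]), array([ 0.558 , -0.0945,  0.025 ])] [-1.703, 3.013, 1.435, -0.123] [np.float64(0.1650139970214128), np.float64(0.14706922724884763), np.float64(0.16417706845647595), np.float64(0.14650617037495342)]
anvil [ 0.6184 -0.1954  0.025 ] -0.1255
dial [ 0.6185 -0.1966  0.121 ] [ 0.6185 -0.1966  0.121 ]
red -2.9314999999999998
ptr -0.01150000000000001
[ 3.1416 -0.      0.2368] 1.5
```

```bash
cat > d.py <<'E'
from h import *
import sys
s=r.read_state();p=np.array(s['eef_pos']);y=s['eef_rot'][2]
t=list(map(float,sys.argv[1:5]))
d=np.array(t[:3])-p;c,n=np.cos(y),np.sin(y)
w=(y-t[3]+np.pi)%(2*np.pi)-np.pi
print('rows mm: %.1f %.1f %.1f twist %.3f'%(1e3*(c*d[0]+n*d[1]),1e3*(n*d[0]-c*d[1]),-1e3*d[2],w),'| now',np.round(p,4),round(y,3),'j6 %.2f'%s['joint_pos'][5],'t',s['t'])
E
python3 d.py .545 .194 .16 .09
```

```text
rows mm: 575.3 -685.8 53.9 twist 0.147 | now [ 0.1466 -0.6076  0.2139] 0.237 j6 -0.10 t 1.5
```

```bash
python3 -m creep '[[35,-42,0,0.02],[70,-84,0,0.03],[105,-126,0,0.05],[140,-168,0,0.06],[175,-210,0,0.07],[210,-252,0,0.09],[245,-294,0,0.1],[280,-336,0,0.12],[315,-378,0,0.13],[350,-420,0,0.147]]' 0.3; python3 d.py .545 .194 .12 .09
```

```text
t: 2.75
eef_pos: [0.389, -0.1156, 0.2142]
eef_rot: [3.141, -0.001, 0.089]
ft_force: [1.4, -0.9, -0.0]
finger_gap: 0.0638
gripper_force: 0.0
rows mm: 182.9 -294.5 94.2 twist -0.001 | now [ 0.389  -0.1156  0.2142] 0.089 j6 1.05 t 2.75
```

```bash
python3 -m creep '[[25,-50,0,0],[50,-100,0,0],[80,-150,0,0],[110,-200,0,0],[150,-250,20,0],[183,-294,60,0],[183,-294,94,0],[183,-294,120,0],[183,-294,120,0],[183,-294,120,0]]' 0.3
python3 - <<'E'
from h import *
c=cap('top');cv2.imwrite('pics/g.png',c['image'][...,::-1])
for n in('top','scene'):
    if n=='scene':cap(n)
    print([(np.round(d['at'],4),d['conf']) for d in eyes.place_of(n,'green_end')[:1]])
E
python3 d.py .543 .194 .010 .09
```

```text
t: 4.0
eef_pos: [0.5448, 0.1921, 0.095]
eef_rot: [-3.141, -0.001, 0.09]
ft_force: [-0.5, -0.4, 0.6]
finger_gap: 0.0636
gripper_force: 0.0
[(array([0.5421, 0.1946, 0.0172]), 0.6)]
[(array([0.5606, 0.0139, 0.0326]), 0.69)]
rows mm: -1.7 -2.1 85.1 twist -0.000 | now [0.5449 0.1921 0.0951] 0.09 j6 1.72 t 4.2
```

```bash
python3 -m creep '[[0,-2,30,0],[0,-2,60,0],[0,-2,80,0],[0,-2,84,0],[0,-2,84,0],[0,-2,84,0],[0,-2,84,0],[0,-2,84,0],[0,-2,84,0],[0,-2,84,0]]' 0.3 && python3 -m creep '[[0,0,0,0],[0,0,0,0],[0,0,0,0],[0,0,0,0],[0,0,0,0],[0,0,0,0],[0,0,0,0],[0,0,0,0],[0,0,0,0],[0,0,0,0]]' 1 15; python3 d.py .643 .2025 .010 .09
```

```text
t: 5.45
eef_pos: [0.5441, 0.1941, 0.01]
eef_rot: [-3.142, -0.0, 0.09]
ft_force: [-0.2, -0.3, -0.0]
finger_gap: 0.0641
gripper_force: 0.0
t: 6.7
eef_pos: [0.5441, 0.194, 0.0099]
eef_rot: [-3.142, -0.0, 0.09]
ft_force: [0.9, -0.5, 0.6]
finger_gap: 0.0221
gripper_force: 14.9
rows mm: 99.2 0.4 -0.1 twist -0.000 | now [0.5441 0.194  0.0099] 0.09 j6 1.72 t 6.7
```

```bash
python3 -m creep '[[0,0,-1.5,0],[15,0,-1.5,0],[32,0,-1.5,0],[50,0,-1.5,0],[68,0,-1.5,0],[86,0,-1.5,0],[104,0,-1.5,0],[120,0,-1.5,0],[130,0,-1.5,0],[130,0,-1.5,0]]'
python3 - <<'E'
from h import *
c=cap('top');cv2.imwrite('pics/p2.png',cv2.resize(c['image'][200:400,130:330,::-1],None,fx=3,fy=3))
E
```

```text
t: 7.95
eef_pos: [0.6736, 0.2057, 0.0112]
eef_rot: [-3.142, 0.0, 0.09]
ft_force: [0.0, 0.0, -2.4]
finger_gap: 0.0216
gripper_force: 15.0
```

View pics/p2.png

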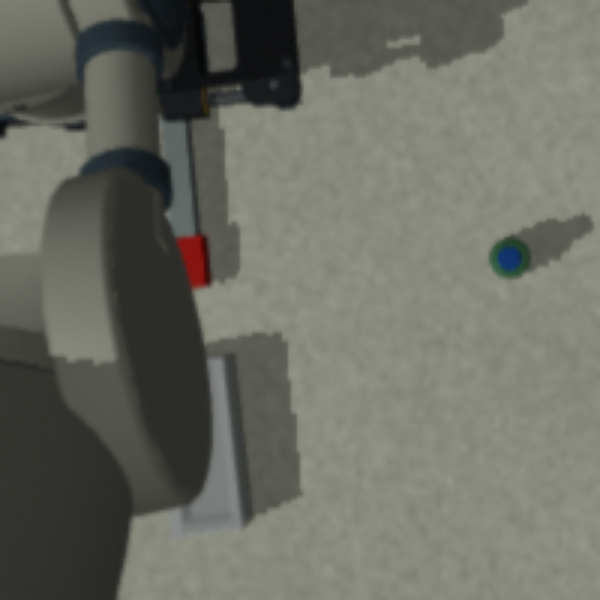

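The master is out of the holder, with the red end at about (195,262) in the crop. I'll set it down and regrasp it by the red end.

```bash
python3 -m creep '[[0,0,4,0],[0,0,7,0],[0,0,7,0],[0,0,7,0],[0,0,7,0],[0,0,7,0],[0,0,7,0],[0,0,7,0],[0,0,7,0],[0,0,7,0]]' && python3 -m creep '[[0,0,0,0],[0,0,0,0],[0,0,0,0],[0,0,-40,0],[0,0,-90,0],[-55,0,-90,0],[-110,0,-90,0],[-110,0,-90,0],[-110,0,-90,0],[-110,0,-90,0]]' 0.3
python3 - <<'E'
from h import *
c=cap('top');cv2.imwrite('pics/p3.png',cv2.resize(c['image'][180:380,110:310,::-1],None,fx=3,fy=3))
for n in('top','scene'):
    if n=='scene':cap(n)
    for k in('master','red_end','green_end'):print(n,k,[(np.round(d['at'],4),round(d['conf'],2)) for d in eyes.place_of(n,k)[:2]])
E
python3 d.py .564 .1958 .0045 .09
```

```text
t: 9.25
eef_pos: [0.6735, 0.2057, 0.0044]
eef_rot: [3.142, -0.0, 0.09]
ft_force: [0.4, -0.1, -2.3]
finger_gap: 0.0221
gripper_force: 15.0
t: 10.5
eef_pos: [0.5654, 0.196, 0.0945]
eef_rot: [-3.141, -0.001, 0.09]
ft_force: [0.7, -0.1, 0.2]
finger_gap: 0.0639
gripper_force: 0.0
top master [(array([0.6172, 0.198 , 0.0015]), 0.61)]
top red_end [(array([0.5624, 0.1924, 0.0102]), 0.85)]
top green_end [(array([0.6742, 0.2032, 0.0114]), 0.63)]
scene master [(array([ 0.6161,  0.2024, -0.0016]), 0.72)]
scene red_end [(array([0.5652, 0.1944, 0.0075]), 0.89)]
scene green_end [(array([0.6712, 0.2068, 0.0114]), 0.57), (array([0.5625, 0.0127, 0.0329]), 0.49)]
rows mm: -0.1 0.0 89.8 twist -0.000 | now [0.5641 0.1958 0.0943] 0.09 j6 1.72 t 10.9
```

View pics/p3.png

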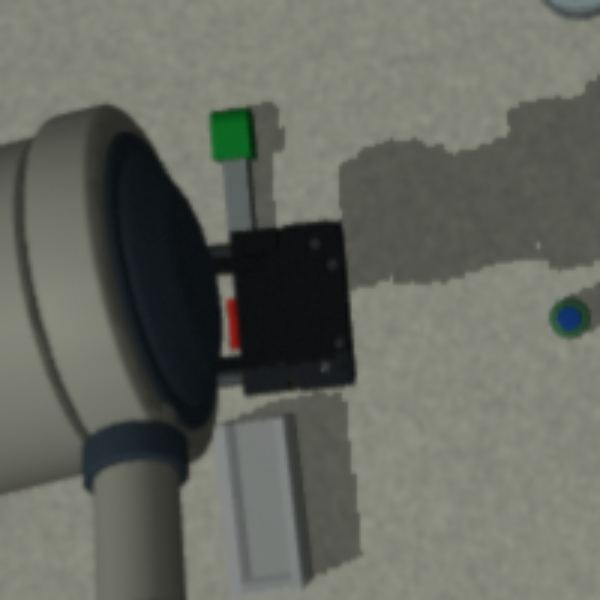

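Master lies on the bench with the red end under the gripper. I'll grasp it there.

```bash
python3 -m creep '[[0,0,40,0],[0,0,75,0],[0,0,89,0],[0,0,89.5,0],[0,0,89.5,0],[0,0,89.5,0],[0,0,89.5,0],[0,0,89.5,0],[0,0,89.5,0],[0,0,89.5,0]]' && python3 -m creep '[[0,0,0,0],[0,0,0,0],[0,0,0,0],[0,0,0,0],[0,0,0,0],[0,0,0,0],[0,0,-20,0],[0,0,-50,0],[0,0,-80,0],[0,0,-80,0]]' 1 40
python3 - <<'E'
# pre-entry: green centre 60mm short of anvil; grip 110mm behind
import numpy as np
a=np.array([.618,-.197]);y=-.128;u=np.array([np.cos(y),np.sin(y)])
for k in (.200,.110):print(a-k*u)
E
python3 d.py .4196 -.1715 .110 -.128
```

```text
t: 12.15
eef_pos: [0.564, 0.1958, 0.0049]
eef_rot: [-3.142, 0.0, 0.09]
ft_force: [-1.1, 0.4, 1.2]
finger_gap: 0.0638
gripper_force: 0.0
t: 13.4
eef_pos: [0.5651, 0.1961, 0.0867]
eef_rot: [-3.141, -0.003, 0.09]
ft_force: [-0.6, -0.1, -2.2]
finger_gap: 0.0215
gripper_force: 40.0
[ 0.41963616 -0.17146985]
[ 0.50889989 -0.18295842]
rows mm: -177.9 353.1 -23.3 twist 0.218 | now [0.5651 0.1961 0.0867] 0.09 j6 1.72 t 13.4
```

```bash
python3 -m creep '[[-25,20,-10,0],[-55,60,-20,0],[-85,105,-23,0.03],[-115,150,-23,0.06],[-140,195,-23,0.1],[-160,240,-23,0.14],[-170,280,-23,0.17],[-177,320,-23,0.2],[-178,345,-23,0.218],[-178,353,-23,0.218]]' && python3 -m creep '[[0,0,0,0],[0,0,0,0],[0,0,0,0],[0,0,0,0],[0,0,20,0],[0,0,40,0],[0,0,55,0],[0,0,55,0],[0,0,55,0],[0,0,55,0]]'
python3 - <<'E'
from h import *
for n in('top','scene'):
    c=cap(n,'p4%s.png'%n)
    for k in('master','red_end','green_end','anvil'):print(n,k,[(np.round(d['at'],4),round(d['conf'],2)) for d in eyes.place_of(n,k)[:2]])
    hsv=cv2.cvtColor(c['image'],cv2.COLOR_RGB2HSV)
    gm=(abs(hsv[...,0].astype(int)-60)<15)&(hsv[...,1]>150)&(hsv[...,2]>60)
    nn,l,st,ce=cv2.connectedComponentsWithStats(gm.astype(np.uint8));i=1+st[1:,4].argmax();print('green',st[i],ce[i])
    x,y,w,hh=[int(v) for v in st[i][:4]];cv2.imwrite('pics/z%s.png'%n,cv2.resize(c['image'][max(y-60,0):y+60,max(x-70,0):x+90,::-1],None,fx=4,fy=4))
E
python3 d.py .4196 -.1715 .033 -.128
```

```text
t: 14.65
eef_pos: [0.4179, -0.1727, 0.1071]
eef_rot: [-3.141, 0.001, -0.13]
ft_force: [-0.6, 0.2, -1.6]
finger_gap: 0.0217
gripper_force: 40.0
t: 15.9
eef_pos: [0.4187, -0.1718, 0.0535]
eef_rot: [3.141, -0.001, -0.128]
ft_force: [0.4, -0.3, -1.8]
finger_gap: 0.0215
gripper_force: 40.0
top master [(array([ 0.4738, -0.1807,  0.0489]), 0.8)]
top red_end []
top green_end [(array([ 0.5299, -0.187 ,  0.0591]), 0.86)]
top anvil [(array([ 0.6204, -0.2029,  0.0277]), 0.95)]
green [412 300  14  17 209] [418.8277512  308.22488038]
scene master [(array([ 0.4726, -0.1777,  0.0485]), 0.97)]
scene red_end [(array([ 0.4211, -0.1696,  0.059 ]), 0.89), (array([0.7632, 0.0027, 0.0414]), 0.47)]
scene green_end [(array([ 0.5255, -0.1847,  0.0574]), 0.85), (array([ 0.5917, -0.1994,  0.1249]), 0.23)]
scene anvil [(array([ 0.6175, -0.1954,  0.0238]), 0.56)]
green [293 179  14  13 134] [299.85074627 185.25373134]
rows mm: 1.2 -0.4 19.9 twist -0.000 | now [ 0.4183 -0.1717  0.0529] -0.128 j6 1.18 t 16.4
```

View pics/ztop.png

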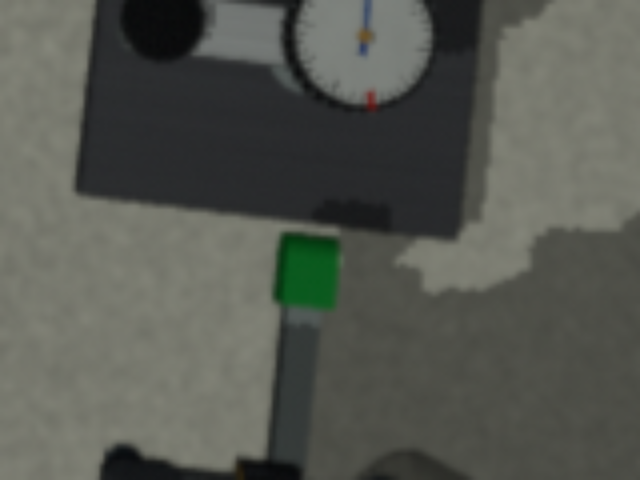

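View pics/zscene.png

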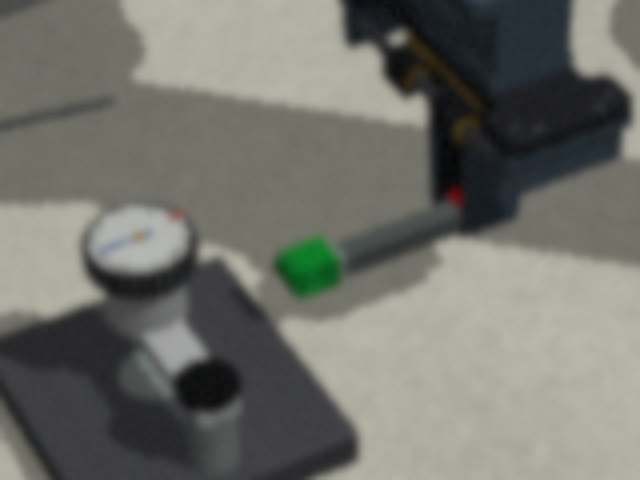

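Run:
```python
from h import *
np.set_printoptions(precision=4,suppress=True)
c=cap('top')
s=r.read_state();p=np.array(s['eef_pos'][:2]);y=-.128;u=np.array([np.cos(y),np.sin(y)]);v=np.array([-u[1],u[0]])
A=lambda q,z:atz(c,(q[0]/4+342-.4,q[1]/4+240-.4),z)[:2]
G=[A(q,.0688) for q in((283,234),(340,238),(333,310),(276,304))];g=sum(G)/4
print('green c',g,'rel tool along/lat',(g-p)@u,(g-p)@v,[(k-p)@u for k in G],[(k-p)@v for k in G])
sh=[A(q,.06) for q in((278,460),(305,460))];m=sum(sh)/2;print('shank near',m,(m-p)@u,(m-p)@v)
f=[A(q,.025) for q in((78,192),(458,240))];d=f[0]-f[1];print('front edge yaw',np.arctan2(-d[0],d[1]), 'axis from edge',f[1]+d/np.linalg.norm(d)*.072+.075*u,np.linalg.norm(d))
hub=A((364,36),.121);print('hub',hub)
a=np.array([.618,-.197]);print('a rel tool',(a-p)@u,(a-p)@v)
```

```text
green c [ 0.5257 -0.1832] rel tool along/lat 0.1079572993451041 0.0023301155525750124 [np.float64(0.12184928209425273), np.float64(0.12290173767595983), np.float64(0.09365905605731054), np.float64(0.09341912155289313)] [np.float64(0.014011077264924997), np.float64(-0.009249955070404525), np.float64(-0.009365596049503495), np.float64(0.013924936065283047)]
shank near [ 0.4488 -0.1763] 0.030845307774412915 -0.0007089235777966395
front edge yaw -0.13792880766137514 axis from edge [ 0.6199 -0.1953] 0.16395378515470452
hub [ 0.6184 -0.1962]
a rel tool 0.20126717542552824 0.00038785945425288704
```

```bash
python3 -m creep '[[-6,1,5,0],[-6,1,21.5,0],[-6,1,21.5,0],[5,1,21.5,0],[20,1,21.5,0],[35,1,21.5,0],[45,1,21.5,0],[55,1,21.5,0],[62,1,21.5,0],[68,1,21.5,0]]' ; python3 -m creep '[[4,0,0,0],[8,0,0,0],[12,0,0,0],[16,0,0,0],[20,0,0,0],[23,0,0,0],[25,0,0,0],[25,0,0,0],[25,0,0,0],[25,0,0,0]]';  python3 - <<'E'
from h import *
for n in('top','scene'):
    c=cap(n,'p5%s.png'%n)
    for k in('red_end','green_end','anvil'):print(n,k,[(np.round(d['at'],4),round(d['conf'],2)) for d in eyes.place_of(n,k)[:2]])
u,v=proj(c,[.618,-.197,.05])[0].astype(int)
cv2.imwrite('pics/z5.png',cv2.resize(c['image'][v-60:v+60,u-80:u+80,::-1],None,fx=4,fy=4,interpolation=cv2.INTER_CUBIC))
E
python3 d.py .509 -.183 .0297 -.128
```

```text
t: 17.7
eef_pos: [0.4859, -0.1814, 0.0314]
eef_rot: [-3.141, 0.0, -0.128]
ft_force: [-0.0, 0.1, -2.6]
finger_gap: 0.0218
gripper_force: 40.0
t: 18.95
eef_pos: [0.5105, -0.1846, 0.0315]
eef_rot: [3.142, -0.0, -0.128]
ft_force: [-0.0, -0.2, -3.3]
finger_gap: 0.0213
gripper_force: 40.0
top red_end []
top green_end [(array([ 0.6186, -0.2017,  0.0368]), 0.61)]
top anvil [(array([ 0.6185, -0.2009,  0.0262]), 0.67)]
scene red_end [(array([ 0.5098, -0.1844,  0.0333]), 0.62), (array([ 0.6145, -0.1977,  0.0252]), 0.59)]
scene green_end [(array([ 0.6201, -0.1953,  0.0365]), 0.55)]
scene anvil [(array([ 0.6163, -0.1987,  0.0239]), 0.83)]
rows mm: -1.6 -1.4 1.7 twist -0.000 | now [ 0.5104 -0.1846  0.0314] -0.128 j6 1.24 t 19.35
```

View pics/z5.png

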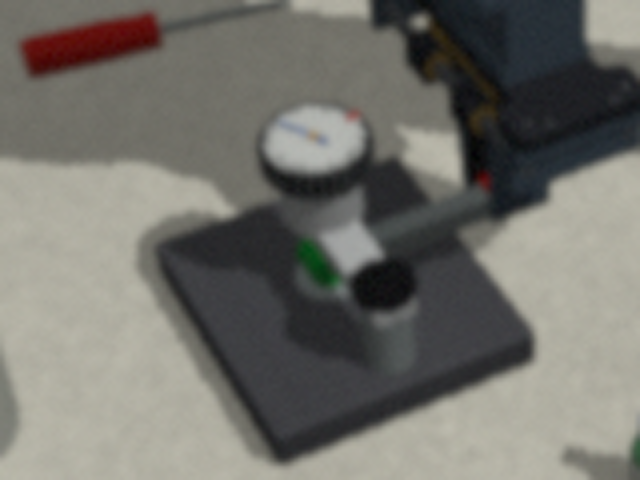

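Green end is under the gauge and the pointer has swung clockwise. I'll lower it and let go.

```bash
python3 -m creep '[[-1,0,1,0],[-1,0,1.8,0],[-1,0,1.8,0],[-1,0,1.8,0],[-1,0,1.8,0],[-1,0,1.8,0],[-1,0,1.8,0],[-1,0,1.8,0],[-1,0,1.8,0],[-1,0,1.8,0]]' ; python3 -m creep '[[0,0,0,0],[0,0,0,0],[0,0,0,0],[0,0,-15,0],[0,0,-40,0],[0,0,-90,0],[0,0,-145,0],[-20,0,-170,0],[-60,0,-170,0],[-60,0,-170,0]]' 0.4;  python3 - <<'E'
from h import *
np.set_printoptions(precision=4,suppress=True)
for n in('scene','top'):
    c=cap(n,'p6%s.png'%n)
    for k in('red_end','green_end','anvil','zero_mark','pointer_tip'):print(n,k,[(np.round(d['at'],4),round(d['conf'],2)) for d in eyes.place_of(n,k)[:2]])
    u,v=np.array(proj(c,[.6185,-.1965,.1])[0]).astype(int);print(u,v)
    im=cv2.resize(c['image'][v-38:v+62,u-50:u+50,::-1],None,fx=4,fy=4,interpolation=cv2.INTER_CUBIC)
    o=im if n=='scene' else np.hstack([o,im])
cv2.imwrite('pics/z6.png',o)
E
```

```text
t: 20.6
eef_pos: [0.5093, -0.1845, 0.0298]
eef_rot: [3.142, 0.0, -0.128]
ft_force: [-2.4, 1.1, 6.4]
finger_gap: 0.0218
gripper_force: 40.0
t: 21.85
eef_pos: [0.4478, -0.1761, 0.2009]
eef_rot: [3.142, 0.0, -0.129]
ft_force: [0.7, -0.1, 0.4]
finger_gap: 0.0547
gripper_force: 0.0
scene red_end [(array([ 0.5094, -0.1838,  0.0338]), 0.55)]
scene green_end [(array([ 0.6154, -0.199 ,  0.0359]), 0.91), (array([ 0.5086, -0.1867,  0.034 ]), 0.51)]
scene anvil [(array([ 0.6201, -0.1969,  0.0242]), 0.87), (array([ 0.5951, -0.1971,  0.1249]), 0.69)]
scene zero_mark [(array([ 0.5963, -0.1991,  0.1249]), 0.79)]
scene pointer_tip []
257 187
top red_end [(array([ 0.5068, -0.1831,  0.0371]), 0.95)]
top green_end [(array([ 0.6198, -0.1988,  0.038 ]), 0.58)]
top anvil [(array([ 0.6184, -0.201 ,  0.0245]), 0.59), (array([ 0.5078, -0.1867,  0.0369]), 0.31)]
top zero_mark [(array([ 0.5927, -0.1947,  0.1206]), 0.86), (array([ 0.6205, -0.1969,  0.1091]), 0.25)]
top pointer_tip [(array([ 0.634 , -0.2157,  0.1168]), 0.55)]
429 249
```

View pics/z6.png

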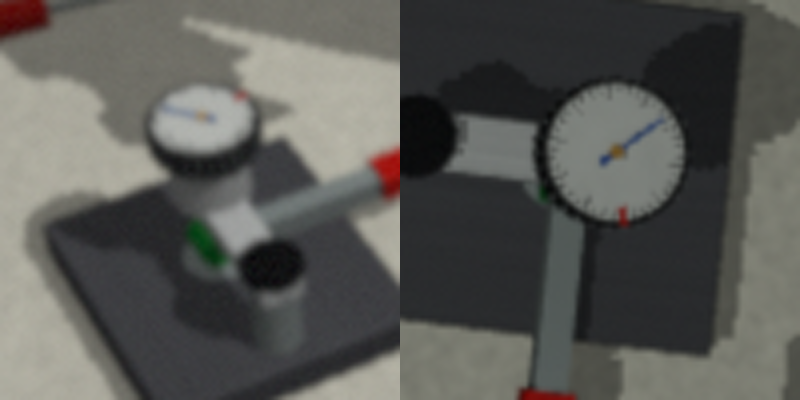

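```bash
python3 d.py .6185 -.1965 .096 -.128; python3 -m creep '[[20,0,0,0],[60,0,0,0],[110,0,0,0],[160,0,0,0],[172,0,0,0],[172,0,30,0],[172,0,60,0],[172,0,60,0],[172,0,60,0],[172,0,60,0]]' 0;python3 d.py .6185 -.1965 .096 -.128
```

```text
rows mm: 169.6 -2.0 103.5 twist -0.000 | now [ 0.45   -0.1768  0.1995] -0.128 j6 1.20 t 22.45
t: 23.7
eef_pos: [0.6211, -0.1991, 0.1411]
eef_rot: [3.141, -0.002, -0.128]
ft_force: [-0.5, -0.3, 0.8]
finger_gap: 0.0916
gripper_force: 0.0
rows mm: -2.9 -2.2 45.1 twist -0.000 | now [ 0.6211 -0.1991  0.1411] -0.128 j6 1.30 t 23.7
```

```bash
python3 -m creep '[[-2,-2,0,0],[-2.5,-2,20,0],[-2.5,-2,40,0],[-2.5,-2,45,0],[-2.5,-2,45,0],[-2.5,-2,45,0],[-2.5,-2,45,0],[-2.5,-2,45,0],[-2.5,-2,45,0],[-2.5,-2,45,0]]' 0;python3 -m creep '[[0,0,0,0],[0,0,0,0],[0,0,0,0],[0,0,0,0],[0,0,0,0],[0,0,0,0],[0,0,0,0],[0,0,0,0],[0,0,0,0],[0,0,0,0]]' 1 12; python3 d.py .6185 -.1965 .096 -.128
```

```text
t: 24.95
eef_pos: [0.6183, -0.1965, 0.0946]
eef_rot: [-3.142, 0.0, -0.128]
ft_force: [-0.7, 0.3, -0.2]
finger_gap: 0.0914
gripper_force: 0.0
t: 26.2
eef_pos: [0.6182, -0.197, 0.0947]
eef_rot: [3.141, -0.0, -0.128]
ft_force: [-1.0, -3.8, -0.9]
finger_gap: 0.0575
gripper_force: 12.0
rows mm: 0.2 -0.5 -1.3 twist -0.000 | now [ 0.6182 -0.197   0.0947] -0.128 j6 1.30 t 26.2
```

```bash
python3 -m creep '[[0,0,0,-0.12],[0,0,0,-0.24],[0,0,0,-0.36],[0,0,0,-0.48],[0,0,0,-0.6],[0,0,0,-0.72],[0,0,0,-0.84],[0,0,0,-0.96],[0,0,0,-1.03],[0,0,0,-1.03]]' ;python3 -m creep '[[0,0,0,-0.12],[0,0,0,-0.24],[0,0,0,-0.36],[0,0,0,-0.48],[0,0,0,-0.6],[0,0,0,-0.72],[0,0,0,-0.84],[0,0,0,-0.96],[0,0,0,-1.03],[0,0,0,-1.03]]'; python3 d.py .6185 -.1965 .096 1.93
```

```text
t: 27.45
eef_pos: [0.6182, -0.1967, 0.0946]
eef_rot: [-3.142, 0.0, 0.901]
ft_force: [-3.0, -3.6, 1.1]
finger_gap: 0.0572
gripper_force: 12.0
t: 28.7
eef_pos: [0.6178, -0.1966, 0.0946]
eef_rot: [-3.141, -0.0, 1.931]
ft_force: [-4.2, -2.8, 2.9]
finger_gap: 0.0579
gripper_force: 12.0
rows mm: -0.1 0.7 -1.4 twist 0.001 | now [ 0.6178 -0.1966  0.0946] 1.931 j6 -0.76 t 28.7
```

```bash
python3 -m creep '[[0,0,0,0],[0,0,0,0],[0,0,0,0],[0,0,-25,0],[0,0,-60,0],[0,0,-100,0],[15,-40,-120,0],[30,-90,-120,0],[50,-140,-120,0],[60,-160,-120,0]]' 0;python3 -m creep '[[0,0,0,0],[0,0,0,0],[0,0,0,0],[0,0,0,0],[0,0,0,0],[0,0,0,0],[0,0,0,0],[0,0,0,0],[0,0,0,0],[0,0,0,0]]';  python3 - <<'E'
from h import *
np.set_printoptions(precision=4,suppress=True)
for n in('scene','top'):
    c=cap(n,'p7%s.png'%n)
    for k in('green_end','zero_mark','pointer_tip'):print(n,k,[(np.round(d['at'],4),round(d['conf'],2)) for d in eyes.place_of(n,k)[:2]])
    u,v=np.array(proj(c,[.6185,-.1965,.1])[0]).astype(int);print(u,v)
    im=cv2.resize(c['image'][v-38:v+62,u-50:u+50,::-1],None,fx=4,fy=4,interpolation=cv2.INTER_CUBIC)
    o=im if n=='scene' else np.hstack([o,im])
cv2.imwrite('pics/z7.png',o)
E
```

```text
t: 29.95
eef_pos: [0.4449, -0.1964, 0.2148]
eef_rot: [-3.141, -0.0, 1.931]
ft_force: [0.6, -0.3, 1.3]
finger_gap: 0.0914
gripper_force: 0.0
t: 31.2
eef_pos: [0.4475, -0.1969, 0.2146]
eef_rot: [3.142, 0.0, 1.932]
ft_force: [0.1, -0.2, 0.4]
finger_gap: 0.0916
gripper_force: 0.0
scene green_end [(array([ 0.6177, -0.1952,  0.0314]), 0.75), (array([0.7626, 0.0044, 0.0418]), 0.52)]
scene zero_mark [(array([ 0.6316, -0.2167,  0.1279]), 0.7)]
scene pointer_tip []
257 187
top green_end [(array([ 0.6179, -0.2005,  0.0352]), 0.8)]
top zero_mark [(array([ 0.6289, -0.2159,  0.1249]), 0.91)]
top pointer_tip [(array([ 0.6336, -0.2186,  0.1161]), 0.61)]
429 249
```

View pics/z7.png

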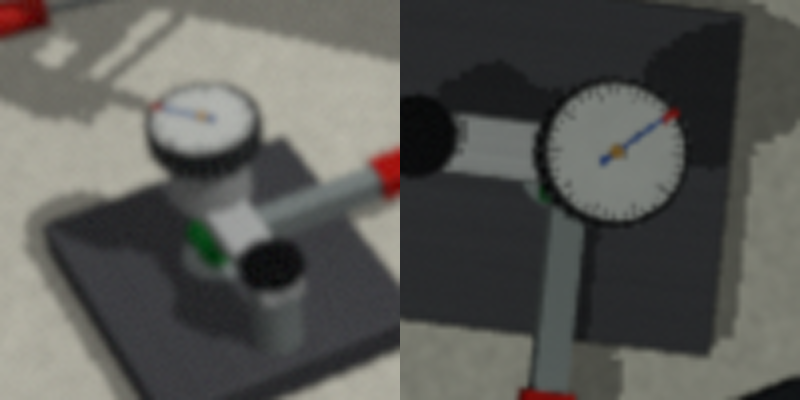

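Red mark sits on the pointer tip. One last check of the master's centring, using its visible red/shank edge.

Run:
```python
from h import *
c=cap('top');im=c['image'].astype(int)
u0,v0=379-.4,211-.4
y=-.128
b=atz(c,(u0+148/4,v0+392/4),.041)[:2]
sh=[atz(c,(u0+(x-400)/4,v0+yy/4),.039)[:2] for x,yy in((569,230),(552,385))]
d=sh[0]-sh[1];d/=np.linalg.norm(d);print('yaw',np.arctan2(d[1],d[0]))
for w in(np.arctan2(d[1],d[0]),y):
    u=np.array([np.cos(w),np.sin(w)]);print('edge',b,'green est',b+.095*u,'to anvil',b+.095*u-[.6185,-.1965])
M=(im[...,0]>120)&(im[...,1]<60)&(im[...,2]<60);M[:240]=0;M[:,:390]=0;M[:,450:]=0;ys,xs=np.nonzero(M);m=atz(c,(xs.mean(),ys.mean()),.041)[:2]
print('red',m,xs.min(),xs.max(),ys.min(),ys.max(),m+.11*np.array([np.cos(y),np.sin(y)]))
```

```text
yaw -0.1356401241149031
edge [ 0.52222938 -0.18386917] green est [ 0.6163568  -0.19671551] to anvil [-0.0021432  -0.00021551]
edge [ 0.52222938 -0.18386917] green est [ 0.6164522  -0.19599599] to anvil [-0.0020478   0.00050401]<stdin>:10: RuntimeWarning: Mean of empty slice.
  ret = ret.dtype.type(ret / rcount)
Traceback (most recent call last):
ValueError: zero-size array to reduction operation minimum which has no identity
```

Centred to within about 2 mm, so I'm handing in.

```bash
python3 -c "
from bench import r
print(r.finish_job())"
```

```text
the job is handed in; nothing more can be done
None
```

I handed the job in at about 31 s (no verdict was shown): the master lies on the plate, let go, with its green end about 2 mm from the plunger axis; the red zero mark is at the blue pointer's tip, and I never moved near enough to the vial or beaker to touch them.

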